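# Latch an instrument container

## Robot

A 6-joint arm with a two-finger parallel gripper is mounted at the origin on the work surface. World frame = base frame: x ahead of the robot, y to its left, z up, the work surface at z = 0. Lengths are in m, angles in rad, forces in N, time in s.
With the tool pointing down it reaches from about 0.275 to 0.75 m from the base axis. Payload 10.2 kg.
Tool frame: the origin (TCP) lies midway between the tips of the shut fingers; the grasp point (between the pads) lies 19 mm behind it; z points along the fingers, y is the line along which they close (so a half turn about z gives the same grasp; the last joint's range is limited). The gripper opens to 85 mm and grips with 20 to 120 N. Pads are 22 mm wide; open, the fingers measure 114 mm over their backs; the gripper's body (76 mm by 85 mm) begins 54 mm behind the grasp point. The pads swing forward as they close: fully open they stand 13 mm farther back than shut.
Start: joints at [0.973, 0.313, 1.498, -0, 1.331, -0.223], TCP at [0.192, 0.489, 0.231] pointing down, gripper open.
Joint ranges: [-2.94, 2.94], [-0.97, 2.17], [0.19, 2.56], [-1.23, 4.37], [0.02, 3.11], [-2.88, 2.88]. Speed limits (rad/s): [2.39, 2.39, 3.01, 3.14, 3.14, 3.14].

## Interface

Orientations are given as a rotation vector (axis times angle).
In Python, from cell import ctrl gives the robot as it stands.
- The arm moves only by the tool apply_moves, never from a script. Its argument "rows" is a list of rows, each an object with "slide": the shift along the tool's x, y, z in cm, a list of three; "dr": the turn, a rotation vector about the tool's x, y, z in degrees, a list of three; "grip": the finger opening in cm, from 0 to 8.54. A call has exactly 8 rows; each row is the pose to reach, as a shift and turn from the pose commanded when the call began, along the tool's axes at that moment; what a row does not reach only later rows make up. A row lasts 1/12 s, in which the tool goes at most 41.7 mm and 7.16 degrees, less where a joint would pass 70% of its speed; a pose out of reach is approached as far as the arm can. A call with a gripper value outside its range is refused whole. The fingers move at their own pace and stop on an object; "grip_force" is the grip in N (left out, the last holds). Time passes only in rows, so rows that repeat a pose let the fingers close, or fill a call up. It gives the time, the measured TCP pose, the force, the opening and the grip force at its end, in the units of the state.
- ctrl.observe(): the state, without advancing time (a new reading comes with each control period).
- ctrl.snapshot(name): name is "side" or "top"; returns the picture (384x512x3 uint8, red, green, blue); there is no depth.
- ctrl.camera_info(name): a dict with "K" (3x3 intrinsics, pixels), "origin" and "rotation" of the camera in the world. Camera axes: x right, y down, z forward; pixel columns grow to the right and rows downward; lengths in m; the calibration is good to about 2 mm. A picture is of the moment at which its call begins. camera_info takes no time and is no camera call.
- ctrl.close_job(): hands the job in; it is judged then, once.
The state is a dict: "t": time; "qpos": joint angles; "qd": joint speeds; "joint_torque": joint torques, N m; "ee_pos": TCP position; "eef_rot": TCP orientation; "wrist_force": force on the tool from outside, world axes, zero at the start; "moment": the same for the moment, N m; "width": opening from 0.0 (shut) to 1.0 (fully open); "grasp_force": force on a finger pad.
Only numpy, scipy, OpenCV 4.12 (cv2) and the standard library are available. Lean on these libraries where they do the work, as an engineer would, in place of code of your own. Each camera call takes 0.05 s, during which the arm holds its last target. There are 200 camera calls.

## Task

The lid of the longer instrument container is on, but the draw latch on the end that faces the robot's right hangs open: bring the latch's claw over the keeper on the lid so that its nose drops behind the lip, then swing the lever down past its dead centre until it lies fully home and holds the lid drawn down. The lid sits with some play on its gasket, so find the keeper by feel, and as the sheet metal is thin never jam the claw or the fingers hard against the lid; leave the other things on the counter where they are.

Things in the scene. Friction and masses are not known exactly. Their poses are not given: they have to be found in the camera images.
- container: the longer of the two aluminium sterilisation containers, 270 x 130 mm, 92 mm high (lid from 70 mm up), fixed in place. Origin: centre of its underside; z up; its -x end wall, 135 mm from the origin and facing the robot's right (about world -y), carries the open latch in its middle (y = 0). The latch moves in the container's x-z plane. The shorter container (190 mm) is all latched already
- lid (a joint): the lid, rocking about the far end, rad: rests on its springy gasket at about 0.013 with the latch open (latch end 3.6 mm higher than at 0), 0.001 to 0.006 when fastened; drawing it down takes about 19 N per mm at the latch end. Flat top 96 mm up, end wall upright from 74 mm. It sits with play: its end wall may stand up to 4 mm out from the tub's or in from it, differently each time
- lever (a joint): latch lever, rad: 0 = home, hanging against the container; grows as its free end swings outward (1.57 = level) and up, to 2.6. Turns stiffly (0.03 N m), stays where left. With the claw hooked: slack until 1.0 to 1.45, then the load rises to 0.2 to 0.4 N m (6 to 12 N at 34 mm from the pin), falls to nothing at dead centre near 0.3; from there it snaps home by itself
- claw (a joint): the claw's angle in the lever, rad (-0.3 to 2.75). The claw's lean towards the container from upright = lever minus claw (negative: leaning away). Stiff pivot (0.012 N m): it keeps its angle in the lever unless pushed, so lowering the lever swings the claw away from the lid while its nose is not yet behind the lip
- lever_pivot (a point): axis of the lever's pin, 13.5 mm out from the container's end wall, 60 mm above the counter; runs along the container's y
- lever_end (a point): free end of the lever, on the finger lip that curls outward, 42.6 mm from its pin. The lever is a flat steel bar 20 mm wide, 2.5 mm thick; its outer face runs 6 mm outside the line through the pin from 12 to 36 mm from the pin, then comes the finger lip
- claw_pivot (a point): axis of the pin joining claw to lever, 14 mm from the lever's pin and parallel to it; with the lever at q it lies 14 sin(q - 0.12) mm farther out and 14 cos(q - 0.12) mm lower than the lever's pin. To clear the lip the lever must be at 2.2 or more
- claw_grip (a point): point midway between the claw's two arms, 34 mm from the claw's pin. The claw is a steel stirrup: two flat arms, 6 mm deep, 30 mm over all along y (pinch it there), from its pin to a crown plate 42 to 45 mm from the pin. Axes: z from pin to crown, x towards the nose (the container's side)
- claw_nose (a point): foot of the claw's nose: a bar 3 mm thick, 18 mm wide, turned down 5 mm under the crown's inner edge, 7 mm inward of the arms' middle and 37.9 mm from the claw's pin. Axes as claw_grip
- keeper_nominal (a point): nominal middle of the keeper lip's top edge (lid at 0 and centred); the keeper shifts with the lid: lip upturned, 3 mm thick, 20 mm wide (passes between the claw's arms), its inner face 6.5 mm out from the lid's end wall, pocket 8 mm deep, lip top 91.6 mm up with the latch open. Hooked: the nose's foot is in the pocket, 5 mm below the lip top when the crown bears on it
- strip_box: small flat paper box, 75 x 48 x 20 mm, on the shorter container's lid; origin under its centre; bystander
- bur_block: bystander: block 52 x 40 x 22 mm with burs standing to 45 mm, to the right of the latch; origin under its centre
- dappen_cup: bystander: small steel bowl, 64 mm across, 35 mm high; origin under its centre
- bottle: bystander: amber bottle, 48 mm across, 95 mm high; origin under its centre
- glove_carton: bystander: carton 115 x 215 x 62 mm at the left; origin under its centre
- mirror: bystander: mouth mirror, 135 mm long, lying on the perforated tray at the right; origin under its handle
- scaler: bystander: scaler, 125 mm long, lying on the same tray; origin under its handle

How it is judged:
On the way, in this order (a step that is already met when the one before it is completed fails the run):
1. the claw has caught the keeper: with the lever still out it bears on the lid and draws it down (value of joint lever above 0.5 rad and value of joint lid below 0.011 rad and contact force between claw and lid above 8 N), for 0.1 s.
2. the lever has gone over centre and lies home, the hooked claw holding the lid drawn down (value of joint lever below 0.1 rad and value of joint lid below 0.008 rad and contact force between claw and lid above 10 N), for 0.2 s.
At the end, for the whole second after the job is handed in: The lever lies home (under 0.10 rad) and at rest, and the claw, hooked on the keeper, holds the lid drawn down on its gasket (lid under 0.008 rad, more than 10 N between claw and lid), with the robot clear (all of step 2 and velocity of joint lever below 0.05 rad/s); the robot touches nothing.
It fails at once if the claw is forced against the lid or keeper with more than 15 N while the fingers hold it with the lever out (above 1.1 rad), or while the lever is still slack (above 1.55 rad) ((value of joint lever above 1.55 rad or (value of joint lever above 1.1 rad and contact force between the fingers and claw above 1 N)) and contact force between claw and lid above 15 N).
It fails at once if the fingers press on the lid with more than 20 N (contact force between the fingers and lid above 20 N).
It fails at once if another thing on the counter is moved by more than 30 mm (distance of any of strip_box, bur_block, dappen_cup, bottle, glove_carton, mirror, scaler from where it was at the start of the episode above 0.03 m).
It also fails if it takes over 72 s, if anything falls off the work surface, if the arm or the gripper's body presses on something with over 40 N, if the wrist force passes 120 N, or if a joint passes its speed limit or range.

## Working session

There is one attempt and no reset: what is moved stays moved. The work goes in short steps, Python scripts to look and compute and a tool call to move; the robot and the scene stay as the last step left them, time stands still between calls to the robot, and variables do not carry over. Pictures are saved under pics/ and viewed, at most 10 in all, crops included, and the job is handed in when it is done.

Besides the shell and the picture viewer there is one more tool, called after "Call:" as a command line: name --argument value ..., lists and objects as JSON in quotes. apply_moves: Moves the arm, as the interface text tells. Its arguments: {"type":"object","properties":{"rows":{"type":"array","items":{"type":"object","properties":{"slide":{"type":"array","items":{"type":"number"}},"dr":{"type":"array","items":{"type":"number"}},"grip":{"type":"number"}}}},"grip_force":{"type":"number"}},"required":["rows"]}

```bash
mkdir -p pics; ls; python3 - <<'E'
from cell import ctrl
import cv2,numpy as np
np.set_printoptions(precision=4,suppress=True)
o=ctrl.observe();print(o)
for n in("side","top"):
    im=ctrl.snapshot(n);cv2.imwrite(f"pics/{n}0.png",im[...,::-1]);c=ctrl.camera_info(n);print(n,c)
E
```

```text
pics
{'t': 0.0, 'qpos': array([ 0.9726,  0.3134,  1.4984, -0.    ,  1.331 , -0.2234]), 'qd': array([-0.    , -0.0002, -0.0001,  0.003 ,  0.0001,  0.    ]), 'joint_torque': array([  0.001 , -41.2259, -25.9744,  -0.0001,   0.0041,  -0.    ]), 'ee_pos': array([0.1921, 0.4883, 0.2308]), 'eef_rot': array([-0.5852, -3.0861,  0.0018]), 'wrist_force': array([ 0.0669, -0.6093, -0.1146]), 'moment': array([ 0.0007,  0.0073, -0.0189]), 'grasp_force': 0.0, 'width': 1.0039698472603598}
side {'K': array([[389.4332,   0.    , 248.419 ],
       [  0.    , 389.4332, 186.4002],
       [  0.    ,   0.    ,   1.    ]]), 'origin': array([ 0.2877, -1.0282,  0.672 ]), 'rotation': array([-2.0638,  0.2576, -0.1439])}
top {'K': array([[403.7446,   0.    , 253.6951],
       [  0.    , 403.7446, 192.4501],
       [  0.    ,   0.    ,   1.    ]]), 'origin': array([0.4339, 0.0228, 1.3084]), 'rotation': array([-2.1847,  2.1882, -0.0739])}
```

View pics/side0.png

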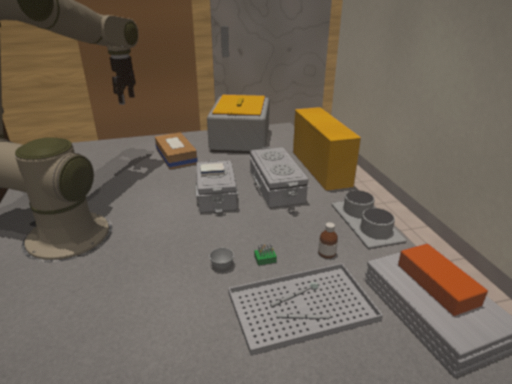

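View pics/top0.png

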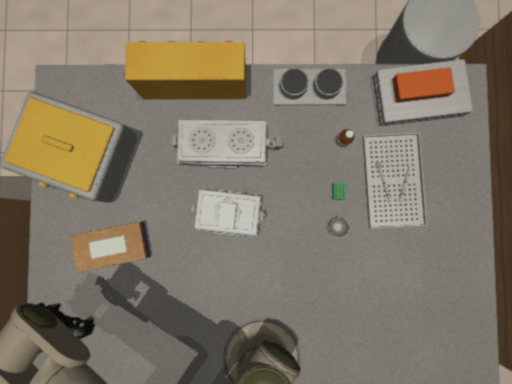

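The top view shows the long container at columns 177–267, rows 120–166, with its open latch sticking out at about (277,142). In the side view the latch is near (293,208). I'll enlarge both.

```bash
python3 - <<'E'
import cv2,numpy as np
a=cv2.imread("pics/top0.png")[105:180,165:295];b=cv2.imread("pics/side0.png")[140:225,240:330]
a=cv2.resize(a,None,fx=6,fy=6,interpolation=cv2.INTER_CUBIC);b=cv2.resize(b,None,fx=7,fy=7,interpolation=cv2.INTER_CUBIC)
for im,f,ox,oy in((a,6,165,105),(b,7,240,140)):
    for x in range(0,im.shape[1],10*f):cv2.putText(im,str(ox+x//f),(x,8),0,.35,(0,255,255));cv2.line(im,(x,0),(x,4),(0,255,255))
    for y in range(0,im.shape[0],10*f):cv2.putText(im,str(oy+y//f),(0,y+4),0,.35,(0,255,255))
cv2.imwrite("pics/topc.png",a);cv2.imwrite("pics/sidec.png",b)
E
```

```text
(no output)
```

View pics/topc.png

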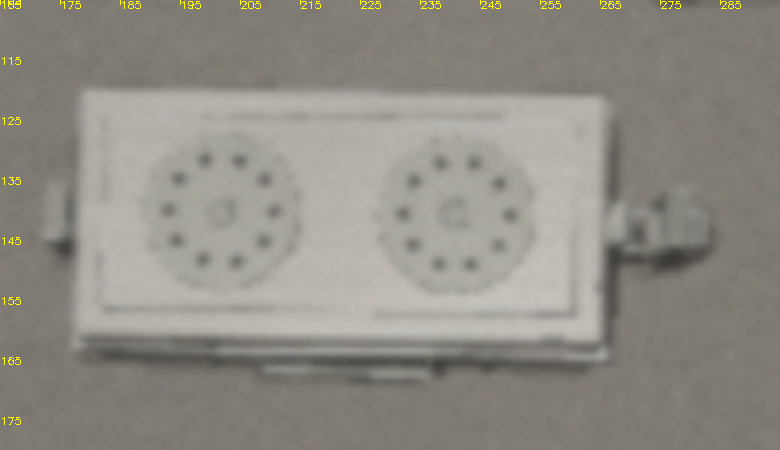

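View pics/sidec.png

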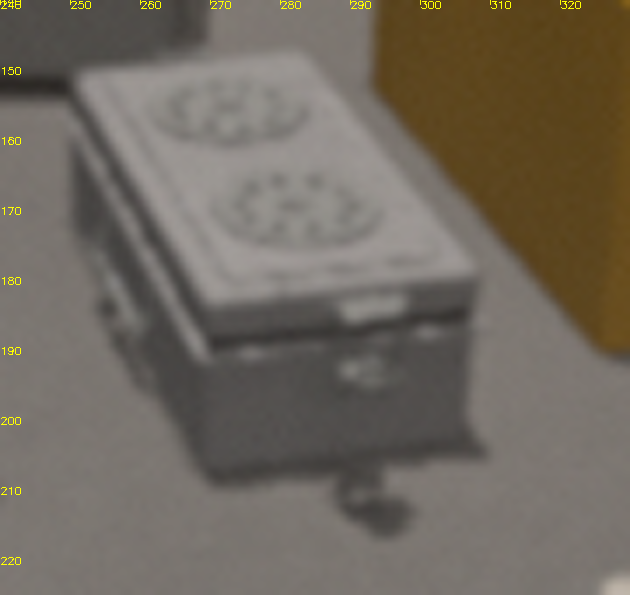

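The crop of the top view shows the lid-top corners at (178.8,120), (266,121.3), (265.7,162) and (178,160.5). The keeper is at 266–269 and the open latch at 272–283, row 142. In the side crop the keeper is at (293,184), the pin bracket at (292,193), and a dark outstretched part or its shadow at (285–298, 207–216).

```bash
cat > h.py <<'E'
from cell import ctrl
import cv2,numpy as np
from scipy.spatial.transform import Rotation as R
np.set_printoptions(precision=4,suppress=True)
C={n:ctrl.camera_info(n) for n in("side","top")}
def rot(c):
    r=np.asarray(C[c]['rotation']); return R.from_rotvec(r).as_matrix() if r.ndim==1 else r
def ray(c,uv):
    d=rot(c)@np.linalg.solve(C[c]['K'],[*uv,1.]);return np.array(C[c]['origin']),d
def onz(c,uv,z):
    o,d=ray(c,uv);return o+d*(z-o[2])/d[2]
def tri(us,ut):
    A=[];b=[]
    for c,uv in(("side",us),("top",ut)):
        o,d=ray(c,uv);d/=np.linalg.norm(d);P=np.eye(3)-np.outer(d,d);A.append(P);b.append(P@o)
    A=np.vstack(A);b=np.hstack(b);x=np.linalg.lstsq(A,b,rcond=None)[0];return x,np.linalg.norm(A@x-b)
def proj(c,p):
    q=rot(c).T@(np.atleast_2d(p)-C[c]['origin']).T;q=C[c]['K']@q;return (q[:2]/q[2]).T
E
python3 - <<'E'
from h import *
tp=[(178.8,120),(266,121.3),(265.7,162),(178,160.5)]
W=[onz("top",p,.0975) for p in tp];W=np.array(W)
print(W,np.linalg.norm(W-np.roll(W,-1,0),axis=1))
# side lid top corners: FL(left near), near right
sd=[(251.3,150.3),None,None,None]
for s,t in(((251.3,150.5),tp[3]),((270.2,183.2),tp[2]),((307,179),tp[1]),((283.5,147.8),tp[0])):
    print(tri(s,t))
E
```

```text
[[ 0.738   0.251   0.0975]
 [ 0.7335 -0.0144  0.0975]
 [ 0.6088 -0.013   0.0975]
 [ 0.6138  0.2521  0.0975]] [0.2654 0.1248 0.2651 0.1242]
(array([0.6152, 0.2532, 0.0909]), np.float64(0.0006484596611762918))
(array([ 0.6086, -0.013 ,  0.0944]), np.float64(0.0009199465790344703))
(array([ 0.732 , -0.0138,  0.0935]), np.float64(0.003554701527577682))
(array([0.7405, 0.2527, 0.0881]), np.float64(0.0002198786718245094))
```

```bash
python3 - <<'E'
from h import *
for u in((282.5,142.5),(273.5,142.5)):
  for z in(0.02,.04,.06,.08,.1):
    p=onz("top",u,z);print(u,p,proj("side",p))
yaw=.018
xc=np.array([.018,1,0]);yc=np.array([-1,.018,0]);
O=np.array([.6712-.0024+.0,.119,0])
c=lambda x,y,z:O+x*xc+y*yc+[0,0,z]
for n,p in(("pin",c(-.1485,0,.06)),("keep",c(-.1445,0,.0916)),("botL",c(-.135,.065,0)),("botR",c(-.135,-.065,0)),("tubtopR",c(-.135,-.065,.07)),("tubfarL",c(.135,.065,.07))):
  print(n,p,proj("side",p),proj("top",p))
def col(n,box):
    im=ctrl.snapshot(n);return im
im=cv2.imread("pics/top0.png");g=cv2.cvtColor(im,6);print(g[134:152,262:288])
im=cv2.imread("pics/side0.png");g=cv2.cvtColor(im,6);print(g[186:220,282:302])
E
```

```text
(282.5, 142.5) [ 0.6832 -0.0697  0.02  ] [[298.1597 209.6903]]
(282.5, 142.5) [ 0.6794 -0.0683  0.04  ] [[297.179  204.1445]]
(282.5, 142.5) [ 0.6755 -0.0669  0.06  ] [[296.183  198.5124]]
(282.5, 142.5) [ 0.6716 -0.0654  0.08  ] [[295.1714 192.7921]]
(282.5, 142.5) [ 0.6678 -0.064   0.1   ] [[294.1438 186.9814]]
(273.5, 142.5) [ 0.6833 -0.0407  0.02  ] [[294.9676 204.9406]]
(273.5, 142.5) [ 0.6794 -0.0397  0.04  ] [[294.0311 199.5413]]
(273.5, 142.5) [ 0.6756 -0.0387  0.06  ] [[293.0797 194.0564]]
(273.5, 142.5) [ 0.6717 -0.0377  0.08  ] [[292.1131 188.4837]]
(273.5, 142.5) [ 0.6678 -0.0368  0.1   ] [[291.1309 182.8211]]
pin [ 0.6661 -0.0295  0.06  ] [[289.2441 193.0088]] [[270.5586 145.4893]]
keep [ 0.6662 -0.0255  0.0916] [[289.2979 183.5875]] [[269.6711 143.5575]]
botL [ 0.6014 -0.0148  0.    ] [[267.7905 209.5117]] [[265.3935 168.538 ]]
botR [ 0.7314 -0.0172  0.    ] [[306.0336 204.5392]] [[265.9646 129.1933]]
tubtopR [ 0.7314 -0.0172  0.07  ] [[307.4808 185.855 ]] [[266.6329 124.1421]]
tubfarL [0.6062 0.2552 0.07  ] [[248.7155 155.7147]] [[178.634  164.2387]]
[[180 178 173 147 
[... 4135 characters left out ...]
 110 119
  120 121]
 [120 119 120 122 118 109  92  74  74  71  65  65  69  74  76  81  95 108
  118 121]
 [120 120 121 121 119 117 107  88  73  70  67  66  68  72  74  79  91 105
  115 119]
 [120 118 121 121 121 121 120 108  95  88  77  72  72  73  75  85 100 112
  118 119]
 [120 118 117 119 119 120 122 121 118 107  95  81  76  77  80  91 104 115
  121 118]
 [119 118 118 118 118 119 120 120 120 118 110  96  90  89  96 106 115 120
  120 121]
 [118 120 119 118 117 117 117 121 121 121 119 113 113 112 114 118 120 120
  120 119]
 [118 120 119 118 117 117 117 118 121 120 119 120 120 120 119 119 120 119
  119 120]
 [120 120 119 118 117 118 119 119 119 121 119 118 116 118 118 119 119 118
  118 117]]
```

```bash
python3 - <<'E'
from h import *
for t in((276,141),(278.5,141),(281,141)):
  for s in((293.4,182.5),(293.4,184),(293.4,185.5)): print(t,s,*tri(s,t))
im=cv2.imread("pics/side0.png");print(cv2.cvtColor(im,6)[178:188,282:308])
im=cv2.imread("pics/side0.png")[172:222,276:312];cv2.imwrite("pics/s2.png",cv2.resize(cv2.convertScaleAbs(im,alpha=1.8,beta=-60),None,fx=14,fy=11,interpolation=2))
E
```

```text
(276, 141) (293.4, 182.5) [ 0.6719 -0.0442  0.1044] 0.0005291952891869267
(276, 141) (293.4, 184) [ 0.6725 -0.0444  0.0992] 3.121613108712679e-05
(276, 141) (293.4, 185.5) [ 0.6731 -0.0446  0.0941] 0.0005939968673208332
(278.5, 141) (293.4, 182.5) [ 0.6701 -0.0512  0.1085] 0.0008107227892551922
(278.5, 141) (293.4, 184) [ 0.6707 -0.0514  0.1034] 0.001372839961248887
(278.5, 141) (293.4, 185.5) [ 0.6714 -0.0517  0.0983] 0.0019372993383862994
(281, 141) (293.4, 182.5) [ 0.6684 -0.0582  0.1126] 0.0021410880112117227
(281, 141) (293.4, 184) [ 0.669  -0.0585  0.1076] 0.0027048183738231
(281, 141) (293.4, 185.5) [ 0.6696 -0.0587  0.1025] 0.0032708634817706704
[[145 145 142 143 139 132 129 130 133 136 140 145 146 144 140 140 140 142
  141 143 144 145 145 143 139 130]
 [137 138 143 146 146 142 138 137 139 141 142 143 144 144 142 140 136 135
  132 130 128 127 124 121 116 111]
 [142 142 143 146 144 142 138 138 135 132 132 128 126 123 123 117 110 105
  103 101  97  97  96  93  91  92]
 [135 131 130 127 124 123 120 116 115 112 113 113 107 107 109 103  92  84
   85  82  81  82  82  81  82  87]
 [106 103 101 100 100 104 108 113 116 117 122 125 121 123 125 114  94  81
   77  79  79  81  80  80  78  87]
 [ 85  85  85  86  91  99 113 128 134 135 137 138 136 137 134 119  93  80
   79  78  78  78  76  73  74  90]
 [ 80  81  82  83  84  87 104 131 141 139 136 130 127 126 118 100  78  70
   69  68  68  64  59  56  65  91]
 [ 80  80  78  78  75  74  86 111 124 119 108 100  93  89  82  71  61  56
   60  59  57  54  56  58  71  98]
 [ 72  72  70  67  66  63  68  79  84  79  69  63  63  62  64  67  66  73
   86  87  80  74  74  75  83 105]
 [ 60  58  58  58  56  58  61  62  60  60  63  71  76  77  75  75  80  95
  110 110 101  90  86  82  85  98]]
```

View pics/s2.png

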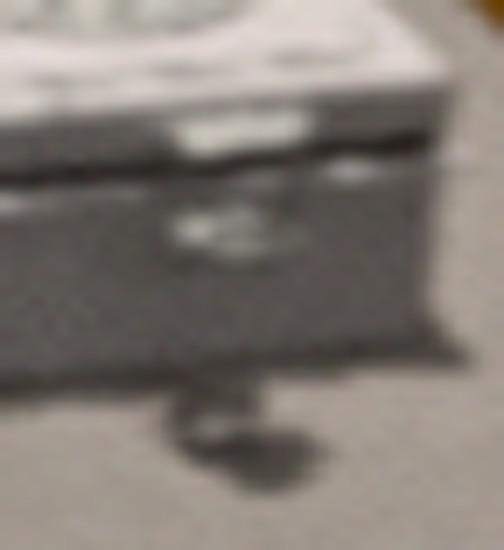

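The bright strip at (288–298, 182–186) is 30 mm wide, so it is the claw's crown. It triangulates to about (0.671, -0.052, 0.104–0.11), which means the claw stands nearly upright, leaning slightly away, with the lever up at about 2.2–2.5. Next I'll work out the approach.

```bash
cat >> h.py <<'E'
YAW=.018
def goal(p,tilt=0,flip=1):
    """tool y = flip*world x(ish), z down, tilted about tool y (rad)"""
    y=flip*np.array([1,-YAW,0]);y/=np.linalg.norm(y);z=np.array([0,0,-1.]);x=np.cross(y,z)
    return np.array(p),R.from_matrix(np.c_[x,y,z])*R.from_rotvec([0,tilt,0])
def delta(p,Rg):
    o=ctrl.observe();R0=R.from_rotvec(o['eef_rot'])
    print("t",o['t'],"slide cm",R0.inv().apply(p-o['ee_pos'])*100,"dr",np.degrees((R0.inv()*Rg).as_rotvec()),"F",o['wrist_force'],'w',o['width'],'gf',o['grasp_force'])
E
python3 - <<'E'
from h import *
print(R.from_rotvec(ctrl.observe()['eef_rot']).as_matrix())
for f in(1,-1): delta(*goal([.671,-.06,.18],0,f)[:2])
E
```

```text
[[-0.9306  0.3661 -0.0006]
 [ 0.3661  0.9306 -0.0009]
 [ 0.0002 -0.0011 -1.    ]]
t 0.1 slide cm [-64.6433 -33.4936   5.1013] dr [-0.0618  0.025  69.5574] F [-0.5125 -0.2395 -0.1511] w 1.0003472276594068 gf 0.0
t 0.1 slide cm [-64.6433 -33.4936   5.1013] dr [  -0.0276   -0.0681 -110.4426] F [-0.5125 -0.2395 -0.1511] w 1.0003472276594068 gf 0.0
```

Call:
apply_moves --rows '[{"slide":[-3.5,-1.8,0],"dr":[0,0,4],"grip":6},{"slide":[-7,-3.6,0],"dr":[0,0,8],"grip":6},{"slide":[-10.5,-5.4,0],"dr":[0,0,12],"grip":6},{"slide":[-14,-7.2,0],"dr":[0,0,16],"grip":6},{"slide":[-17.5,-9,0],"dr":[0,0,20],"grip":6},{"slide":[-21,-10.8,0],"dr":[0,0,24],"grip":6},{"slide":[-24.5,-12.6,0],"dr":[0,0,28],"grip":6},{"slide":[-28,-14.4,0],"dr":[0,0,32],"grip":6}]' --grip_force 20

```text
t: 0.77
ee_pos: [0.4009, 0.2503, 0.2312]
eef_rot: [-1.418, -2.803, 0.0]
wrist_force: [1.0, 0.4, 0.3]
width: 0.705
grasp_force: 0.0
```

```bash
python3 - <<'E'
from h import *
delta(*goal([.671,-.06,.18])); print(ctrl.observe()['ee_pos'],ctrl.observe()['qpos'])
E
```

```text
t 0.7667 slide cm [-41.0042   3.3833   5.1132] dr [-0.0159 -0.002  37.3564] F [1.0158 0.3868 0.2614] w 0.7053249729256685 gf 0.0
[0.4009 0.2503 0.2312] [ 0.3095  0.1973  1.6477  0.      1.2968 -0.3245]
```

Call:
apply_moves --rows '[{"slide":[-4,0.3,0],"dr":[0,0,4.7],"grip":5},{"slide":[-8,0.6,0],"dr":[0,0,9.4],"grip":5},{"slide":[-12,1,0],"dr":[0,0,14],"grip":5},{"slide":[-16,1.3,0],"dr":[0,0,18.7],"grip":5},{"slide":[-20,1.6,0],"dr":[0,0,23.4],"grip":5},{"slide":[-24,2,0],"dr":[0,0,28],"grip":5},{"slide":[-28,2.3,0],"dr":[0,0,32.7],"grip":5},{"slide":[-32,2.6,0],"dr":[0,0,37.35],"grip":5}]'

```text
t: 1.43
ee_pos: [0.6123, 0.0086, 0.2309]
eef_rot: [-2.242, -2.2, 0.001]
wrist_force: [0.1, 1.2, 0.2]
width: 0.587
grasp_force: 0.0
```

```bash
python3 - <<'E'
from h import *
delta(*goal([.671,-.06,.16])); print(ctrl.observe()['ee_pos'],ctrl.observe()['qpos'])
E
```

```text
t 1.4333 slide cm [-6.7517  6.0067  7.0831] dr [-0.0418 -0.0106 -0.0387] F [0.1086 1.2159 0.1714] w 0.5874176445281293 gf 0.0
[0.6123 0.0086 0.2309] [-0.1771  0.5099  1.2115  0.0001  1.421  -0.1584]
```

Call:
apply_moves --rows '[{"slide":[-2,2,0],"grip":5},{"slide":[-4,4,1],"grip":5},{"slide":[-6,6,3],"grip":5},{"slide":[-6.75,6,6],"grip":5},{"slide":[-6.75,6,9],"grip":5},{"slide":[-6.75,6,10.5],"grip":5},{"slide":[-6.75,6,10.5],"grip":5},{"slide":[-6.75,6,10.5],"grip":5}]'

```text
schema error: expected keys slide, dr, grip
```

```bash
python3 - <<'E'
from h import *
delta(*goal([.671,-.06,.083]))
im=ctrl.snapshot("side")[...,::-1];cv2.imwrite("pics/side1.png",im)
c=cv2.resize(im[130:230,240:340],None,fx=6,fy=6,interpolation=2)
t=ctrl.snapshot("top")[...,::-1];cv2.imwrite("pics/top1.png",t)
c=np.hstack([c[:, :400],cv2.resize(t[100:200,225:292],None,fx=6,fy=6,interpolation=2)[:,:400]])
cv2.imwrite("pics/c1.png",cv2.convertScaleAbs(c,alpha=1.5,beta=-30))
E
```

```text
t 1.4333 slide cm [-6.7531  6.0123 14.7831] dr [-0.0418 -0.0106 -0.0387] F [0.1086 1.2159 0.1714] w 0.5874176445281293 gf 0.0
```

View pics/c1.png

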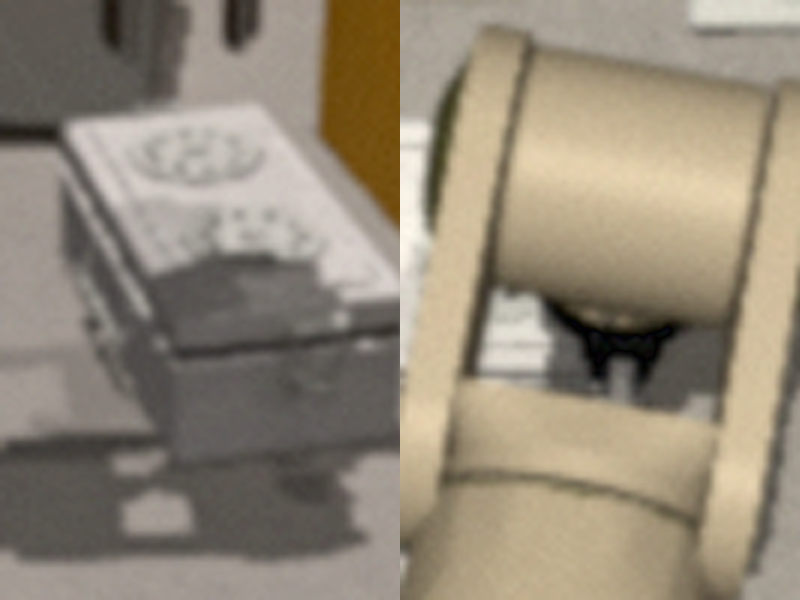

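The move was refused because the `dr` key was missing. The picture only shows the arm's shadow over the latch. I'll repeat the move with complete rows.

Call:
apply_moves --rows '[{"slide":[-2,2,0],"dr":[0,0,0],"grip":5},{"slide":[-4,4,1],"dr":[0,0,0],"grip":5},{"slide":[-6,6,3],"dr":[0,0,0],"grip":5},{"slide":[-6.75,6,6],"dr":[0,0,0],"grip":5},{"slide":[-6.75,6,9],"dr":[0,0,0],"grip":5},{"slide":[-6.75,6,10],"dr":[0,0,0],"grip":5},{"slide":[-6.75,6,10],"dr":[0,0,0],"grip":5},{"slide":[-6.75,6,10],"dr":[0,0,0],"grip":5}]'

```text
t: 2.2
ee_pos: [0.6707, -0.0575, 0.1325]
eef_rot: [2.236, 2.206, 0.001]
wrist_force: [0.5, 0.1, 0.9]
width: 0.586
grasp_force: 0.0
```

```bash
python3 - <<'E'
from h import *
delta(*goal([.671,-.058,.085]));print(ctrl.observe()['ee_pos'])
im=ctrl.snapshot("side")[...,::-1];cv2.imwrite("pics/side1.png",im)
c=cv2.resize(im[150:220,250:340],None,fx=8,fy=8,interpolation=2)
cv2.imwrite("pics/c2.png",cv2.convertScaleAbs(c,alpha=1.8,beta=-20))
E
```

```text
t 2.2 slide cm [-0.051   0.0275  4.747 ] dr [0.0495 0.0088 0.2529] F [0.4899 0.1152 0.9006] w 0.5863191141389604 gf 0.0
[ 0.6707 -0.0575  0.1325]
```

View pics/c2.png

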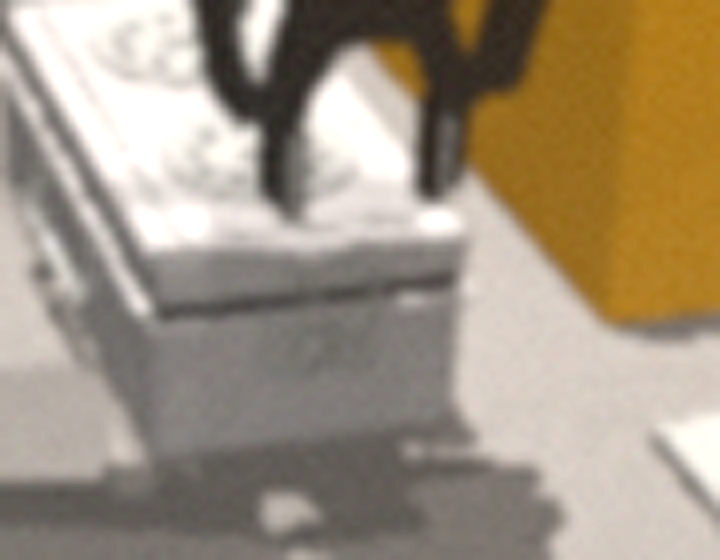

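The fingertips are at about (286,176) and (305,174), either side of where the crown was at (288–298,184). I'll check that against the calibration, then descend.

```bash
python3 - <<'E'
from h import *
print(proj("side",[[.6707,-.0575,.1325],[.6707+.0245,-.0575,.1325],[.6707-.0245,-.0575,.1325],[.6707,-.0515,.105],[.6707,-.058,.112]]))
E
```

```text
[[294.8853 176.3552]
 [302.5847 175.4024]
 [287.1179 177.3164]
 [293.7356 183.4953]
 [294.5882 182.4545]]
```

Call:
apply_moves --rows '[{"slide":[0,0.1,0.7],"dr":[0,0,0],"grip":5},{"slide":[0,0.1,1.4],"dr":[0,0,0],"grip":5},{"slide":[0,0.1,2.1],"dr":[0,0,0],"grip":5},{"slide":[0,0.1,2.8],"dr":[0,0,0],"grip":5},{"slide":[0,0.1,3.5],"dr":[0,0,0],"grip":5},{"slide":[0,0.1,3.9],"dr":[0,0,0],"grip":5},{"slide":[0,0.1,3.9],"dr":[0,0,0],"grip":5},{"slide":[0,0.1,3.9],"dr":[0,0,0],"grip":5}]'

```text
t: 2.92
ee_pos: [0.6714, -0.058, 0.0921]
eef_rot: [-2.237, -2.205, 0.0]
wrist_force: [-0.8, 0.8, 0.2]
width: 0.589
grasp_force: 0.0
```

Call:
apply_moves --rows '[{"slide":[0,0,0.3],"dr":[0,0,0],"grip":4.5},{"slide":[0,0,0.3],"dr":[0,0,0],"grip":4},{"slide":[0,0,0.3],"dr":[0,0,0],"grip":3.6},{"slide":[0,0,0.3],"dr":[0,0,0],"grip":3.3},{"slide":[0,0,0.3],"dr":[0,0,0],"grip":3},{"slide":[0,0,0.3],"dr":[0,0,0],"grip":2.6},{"slide":[0,0,0.3],"dr":[0,0,0],"grip":2.6},{"slide":[0,0,0.3],"dr":[0,0,0],"grip":2.6}]' --grip_force 20

```text
t: 3.58
ee_pos: [0.671, -0.0581, 0.0892]
eef_rot: [-2.237, -2.205, 0.002]
wrist_force: [-5.4, 0.1, 2.0]
width: 0.346
grasp_force: 22.0
```

```bash
python3 - <<'E'
from h import *
delta(*goal([.671,-.058,.085]));o=ctrl.observe();print(o['ee_pos'],o['moment'])
im=ctrl.snapshot("side")[...,::-1];cv2.imwrite("pics/side2.png",im)
c=cv2.resize(im[150:220,250:340],None,fx=8,fy=8,interpolation=2)
cv2.imwrite("pics/c3.png",cv2.convertScaleAbs(c,alpha=1.8,beta=-20))
E
```

```text
t 3.5833 slide cm [0.006  0.0035 0.4237] dr [-0.0784  0.0017  0.2115] F [-5.4393  0.1227  2.0262] w 0.3458173001854795 gf 21.958365216851234
[ 0.671  -0.0581  0.0892] [-0.1049  0.953   0.0533]
```

View pics/c3.png

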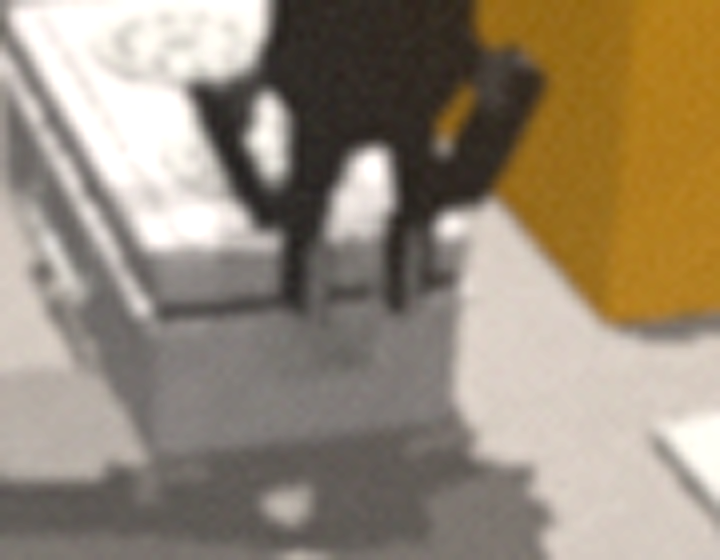

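The opening is 29.4 mm, so both arms of the claw are pinched. Judging from the lever end near side (295,192) and top (283,142), the lever is at about 2.1. I'll lift slightly, centre in x, and swing the claw in about its pin.

Call:
apply_moves --rows '[{"slide":[0,-0.1,-0.1],"dr":[0,0,0],"grip":2.6},{"slide":[0.1,-0.1,-0.2],"dr":[0,0,0],"grip":2.6},{"slide":[0.2,-0.1,-0.26],"dr":[0,-2.5,0],"grip":2.6},{"slide":[0.31,-0.1,-0.33],"dr":[0,-5,0],"grip":2.6},{"slide":[0.43,-0.1,-0.39],"dr":[0,-7.5,0],"grip":2.6},{"slide":[0.54,-0.1,-0.44],"dr":[0,-10,0],"grip":2.6},{"slide":[0.65,-0.1,-0.48],"dr":[0,-12.5,0],"grip":2.6},{"slide":[0.77,-0.1,-0.53],"dr":[0,-15,0],"grip":2.6}]'

```text
t: 4.3
ee_pos: [0.6709, -0.05, 0.0949]
eef_rot: [2.096, 2.066, -0.277]
wrist_force: [-0.9, -0.4, -2.5]
width: 0.344
grasp_force: 21.6
```

```bash
python3 - <<'E'
from h import *
delta(*goal([.671,-.05,.095]));o=ctrl.observe();print(o['ee_pos'],o['moment'])
im=ctrl.snapshot("side")[...,::-1];cv2.imwrite("pics/side3.png",im)
c=cv2.resize(im[150:220,250:340],None,fx=8,fy=8,interpolation=2)
cv2.imwrite("pics/c4.png",cv2.convertScaleAbs(c,alpha=2.2,beta=-20))
E
```

```text
t 4.3 slide cm [ 0.0006  0.0133 -0.0125] dr [ 0.0982 15.1044  0.2016] F [-0.863  -0.4146 -2.4712] w 0.34402595808034575 gf 21.627073734998703
[ 0.6709 -0.05    0.0949] [ 0.273   0.0822 -0.0467]
```

View pics/c4.png

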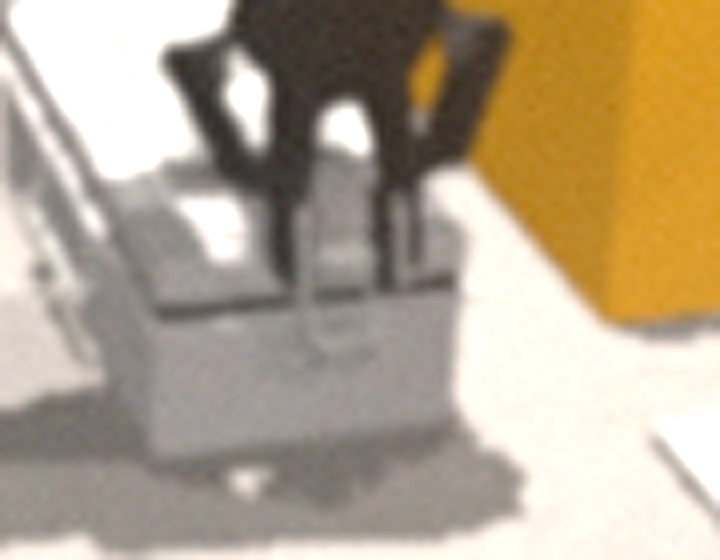

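Call:
apply_moves --rows '[{"slide":[0.11,0,-0.07],"dr":[0,-2.5,0],"grip":2.6},{"slide":[0.21,0,-0.13],"dr":[0,-5,0],"grip":2.6},{"slide":[0.33,0,-0.19],"dr":[0,-7.5,0],"grip":2.6},{"slide":[0.44,0,-0.24],"dr":[0,-10,0],"grip":2.6},{"slide":[0.55,0,-0.28],"dr":[0,-12.5,0],"grip":2.6},{"slide":[0.55,0,-0.28],"dr":[0,-12.5,0],"grip":2.6},{"slide":[0.55,0,-0.28],"dr":[0,-12.5,0],"grip":2.6},{"slide":[0.55,0,-0.28],"dr":[0,-12.5,0],"grip":2.6}]'

```text
t: 5.02
ee_pos: [0.6709, -0.0442, 0.096]
eef_rot: [1.97, 1.942, -0.479]
wrist_force: [1.2, 3.5, -0.4]
width: 0.343
grasp_force: 21.9
```

```bash
python3 - <<'E'
from h import *
delta(*goal([.671,-.05,.095]));o=ctrl.observe();print(o['ee_pos'],o['moment'])
im=ctrl.snapshot("side")[...,::-1];cv2.imwrite("pics/side4.png",im)
c=cv2.resize(im[160:210,260:330],None,fx=11,fy=11,interpolation=2)
cv2.imwrite("pics/c5.png",cv2.convertScaleAbs(c,alpha=2.2,beta=-20))
E
```

```text
t 5.0167 slide cm [-0.472   0.0196  0.357 ] dr [ 0.0954 27.3622  0.1791] F [ 1.202   3.4616 -0.438 ] w 0.34311796895192004 gf 21.927752941846848
[ 0.6709 -0.0442  0.096 ] [ 0.7988 -0.1999  0.021 ]
```

View pics/c5.png

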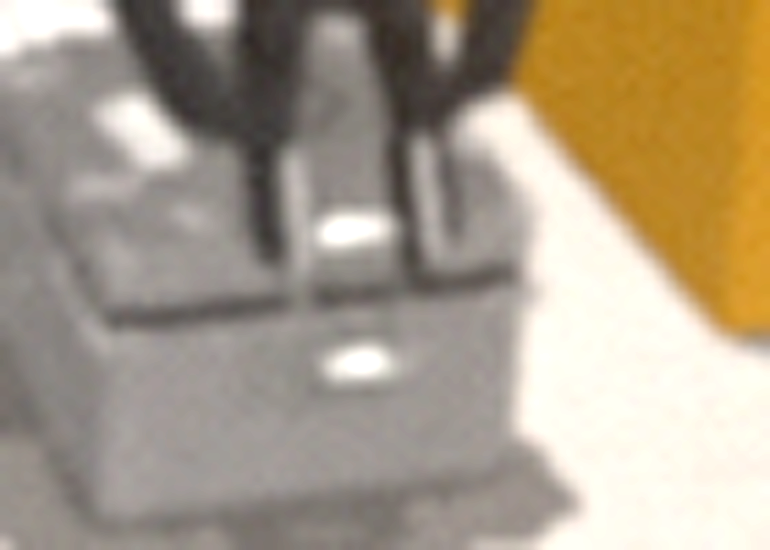

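The crown is lit at (292,181) and the claw pin at (292,193), so the claw is following the tool about its pin as expected. I've now used all 10 pictures, so from here I go by force and kinematics.

Call:
apply_moves --rows '[{"slide":[0.05,0,-0.03],"dr":[0,-1.2,0],"grip":2.6},{"slide":[0.1,0,-0.07],"dr":[0,-2.5,0],"grip":2.6},{"slide":[0.1,0,-0.07],"dr":[0,-2.5,0],"grip":2.6},{"slide":[0.15,0,-0.1],"dr":[0,-3.7,0],"grip":2.6},{"slide":[0.15,0,-0.1],"dr":[0,-3.7,0],"grip":2.6},{"slide":[0.21,0,-0.13],"dr":[0,-5,0],"grip":2.6},{"slide":[0.21,0,-0.13],"dr":[0,-5,0],"grip":2.6},{"slide":[0.21,0,-0.13],"dr":[0,-5,0],"grip":2.6}]'

```text
t: 5.73
ee_pos: [0.6709, -0.0415, 0.096]
eef_rot: [1.914, 1.888, -0.558]
wrist_force: [3.3, 1.5, -1.2]
width: 0.339
grasp_force: 21.7
```

Call:
apply_moves --rows '[{"slide":[0.05,0,-0.03],"dr":[0,-1.2,0],"grip":2.6},{"slide":[0.05,0,-0.03],"dr":[0,-1.2,0],"grip":2.6},{"slide":[0.1,0,-0.07],"dr":[0,-2.5,0],"grip":2.6},{"slide":[0.1,0,-0.07],"dr":[0,-2.5,0],"grip":2.6},{"slide":[0.1,0,-0.07],"dr":[0,-2.5,0],"grip":2.6},{"slide":[0.1,0,-0.07],"dr":[0,-2.5,0],"grip":2.6},{"slide":[0.1,0,-0.07],"dr":[0,-2.5,0],"grip":2.6},{"slide":[0.1,0,-0.07],"dr":[0,-2.5,0],"grip":2.6}]'

```text
t: 6.4
ee_pos: [0.6708, -0.0405, 0.0961]
eef_rot: [1.887, 1.86, -0.595]
wrist_force: [5.0, 1.4, -0.8]
width: 0.343
grasp_force: 21.6
```

Call:
apply_moves --rows '[{"slide":[0.05,0.07,-0.03],"dr":[0,-1.2,0],"grip":2.6},{"slide":[0.05,0.07,-0.03],"dr":[0,-1.2,0],"grip":2.6},{"slide":[0.1,0.07,-0.07],"dr":[0,-2.5,0],"grip":2.6},{"slide":[0.1,0.07,-0.07],"dr":[0,-2.5,0],"grip":2.6},{"slide":[0.1,0.07,-0.07],"dr":[0,-2.5,0],"grip":2.6},{"slide":[0.1,0.07,-0.07],"dr":[0,-2.5,0],"grip":2.6},{"slide":[0.1,0.07,-0.07],"dr":[0,-2.5,0],"grip":2.6},{"slide":[0.1,0.07,-0.07],"dr":[0,-2.5,0],"grip":2.6}]'

```text
t: 7.07
ee_pos: [0.6711, -0.0394, 0.0959]
eef_rot: [1.86, 1.833, -0.632]
wrist_force: [-0.8, 1.5, -1.5]
width: 0.342
grasp_force: 21.6
```

Call:
apply_moves --rows '[{"slide":[0.05,0,-0.03],"dr":[0,-1.2,0],"grip":2.6},{"slide":[0.05,0,-0.03],"dr":[0,-1.2,0],"grip":2.6},{"slide":[0.1,0,-0.07],"dr":[0,-2.5,0],"grip":2.6},{"slide":[0.1,0,-0.07],"dr":[0,-2.5,0],"grip":2.6},{"slide":[0.1,0,-0.07],"dr":[0,-2.5,0],"grip":2.6},{"slide":[0.1,0,-0.07],"dr":[0,-2.5,0],"grip":2.6},{"slide":[0.1,0,-0.07],"dr":[0,-2.5,0],"grip":2.6},{"slide":[0.1,0,-0.07],"dr":[0,-2.5,0],"grip":2.6}]'

```text
t: 7.73
ee_pos: [0.6712, -0.0382, 0.0959]
eef_rot: [1.832, 1.805, -0.667]
wrist_force: [-2.9, 2.5, -1.5]
width: 0.342
grasp_force: 21.5
```

Call:
apply_moves --rows '[{"slide":[0.03,0,0.04],"dr":[0,0,0],"grip":2.6},{"slide":[0.06,0,0.08],"dr":[0,0,0],"grip":2.6},{"slide":[0.06,0,0.08],"dr":[0,0,0],"grip":2.6},{"slide":[0.1,0,0.12],"dr":[0,0,0],"grip":2.6},{"slide":[0.1,0,0.12],"dr":[0,0,0],"grip":2.6},{"slide":[0.13,0,0.15],"dr":[0,0,0],"grip":2.6},{"slide":[0.13,0,0.15],"dr":[0,0,0],"grip":2.6},{"slide":[0.13,0,0.15],"dr":[0,0,0],"grip":2.6}]'

```text
t: 8.4
ee_pos: [0.6713, -0.0382, 0.0946]
eef_rot: [1.832, 1.805, -0.667]
wrist_force: [-4.6, 3.0, 1.8]
width: 0.341
grasp_force: 21.8
```

Call:
apply_moves --rows '[{"slide":[0.03,-0.06,0.04],"dr":[0,0,0],"grip":2.6},{"slide":[0.06,-0.06,0.08],"dr":[0,0,0],"grip":2.6},{"slide":[0.06,-0.06,0.08],"dr":[0,0,0],"grip":2.6},{"slide":[0.1,-0.06,0.12],"dr":[0,0,0],"grip":2.6},{"slide":[0.1,-0.06,0.12],"dr":[0,0,0],"grip":2.6},{"slide":[0.13,-0.06,0.15],"dr":[0,0,0],"grip":2.6},{"slide":[0.13,-0.06,0.15],"dr":[0,0,0],"grip":2.6},{"slide":[0.13,-0.06,0.15],"dr":[0,0,0],"grip":2.6}]'

```text
t: 9.07
ee_pos: [0.6712, -0.0382, 0.0933]
eef_rot: [1.831, 1.804, -0.666]
wrist_force: [-3.0, 3.1, 7.1]
width: 0.341
grasp_force: 22.1
```

The force rose vertically by 5 N, so the nose is resting on a flat top, either the lid or the lip. The crown's row in the side image should tell which.

```bash
python3 - <<'E'
from h import *
print(proj("side",[[.671,-.019,.110],[.671,-.029,.1024],[.671,-.0255,.0916],[.671,-.014,.0996]]))
o=ctrl.observe();print(o['wrist_force'])
g=cv2.cvtColor(cv2.imread("pics/side4.png"),6);print(g[172:200,284:302])
im=ctrl.snapshot("side")[...,::-1];cv2.imwrite("pics/side5.png",im);print(cv2.cvtColor(im,6)[165:200,284:302])
E
```

```text
[[290.3368 177.2304]
 [291.3021 180.8579]
 [290.7592 183.4013]
 [289.6489 179.4575]]
[-3.013   3.1181  7.077 ]
[[ 39  39  53  63  65  66  69  69  70  72  67  49  41  55  66  56  61  84]
 [ 37  53  68  72  70  71  72  72  72  72  66  44  41  66  83  69  63  79]
 [ 39  62  84  81  73  71  72  72  72  73  66  44  40  67  88  75  56  68]
 [ 41  67  91  86  74  72  73  73  73  75  66  49  37  65  88  74  54  61]
 [ 43  65  90  89  74  71  73  74  76  75  69  51  38  63  85  78  55  60]
 [ 40  62  90  93  77  70  75  73  76  76  71  53  38  60  84  83  62  57]
 [ 40  61  87  90  77  70  77  79  77  79  76  58  40  54  83  87  65  57]
 [ 39  59  85  92  79  87 101 107 106 104  98  78  50  51  81  88  65  61]
 [ 39  56  82  92  93 114 134 138 134 129 119  96  64  53  76  86  68  59]
 [ 36  50  76  94  98 123 138 137 128 120 110  88  62  50  75  89  75  67]
 [ 42  48  74  91  89 100 105 102  95  89  86  76  55  44  68  85  80  74]
 [ 48  55  74  90  84  78  80  78  77  75  77  71  54  43  59  78  78  78]
 [ 66  64  75  84  77  72  74  74  73  72  73  68  57  48  55  64  68  69]
 [ 74  69  74 
[... 3037 characters left out ...]
 77  76  78  78  79  78]
 [ 75  76  77  85  84  79  78  81  83  86  81  76  75  79  79  78  78  79]
 [ 75  75  79  86  93  98 102 105 106 110 101  83  77  76  78  77  79  78]
 [ 76  75  77  88 104 121 127 133 135 138 128 102  81  75  78  80  79  80]
 [ 74  74  77  86 103 128 144 149 148 149 143 122  94  81  78  81  80  80]
 [ 74  76  74  80  90 116 141 149 147 146 145 136 113  96  85  82  80  79]
 [ 75  74  75  75  77  96 124 138 134 129 133 133 125 105  87  79  80  80]
 [ 77  77  75  74  72  79  98 109 104  97  99 100  99  91  83  81  79  79]
 [ 78  79  80  78  77  77  78  83  84  79  80  79  79  79  79  79  80  81]
 [ 80  79  79  80  79  79  78  77  79  77  78  78  78  79  81  81  81  81]]
```

Call:
apply_moves --rows '[{"slide":[0.04,0,-0.03],"dr":[0,0,0],"grip":2.6},{"slide":[0.08,0,-0.06],"dr":[0,0,0],"grip":2.6},{"slide":[0.12,0,-0.1],"dr":[0,0,0],"grip":2.6},{"slide":[0.15,0,-0.13],"dr":[0,0,0],"grip":2.6},{"slide":[0.15,0,-0.13],"dr":[0,0,0],"grip":2.6},{"slide":[0.15,0,-0.13],"dr":[0,0,0],"grip":2.6},{"slide":[0.15,0,-0.13],"dr":[0,0,0],"grip":2.6},{"slide":[0.15,0,-0.13],"dr":[0,0,0],"grip":2.6}]'

```text
t: 9.78
ee_pos: [0.6712, -0.0367, 0.0929]
eef_rot: [1.831, 1.804, -0.667]
wrist_force: [-2.3, -1.9, 4.1]
width: 0.348
grasp_force: 21.8
```

Call:
apply_moves --rows '[{"slide":[0.04,0,-0.03],"dr":[0,0,0],"grip":2.6},{"slide":[0.08,0,-0.06],"dr":[0,0,0],"grip":2.6},{"slide":[0.12,0,-0.1],"dr":[0,0,0],"grip":2.6},{"slide":[0.15,0,-0.13],"dr":[0,0,0],"grip":2.6},{"slide":[0.15,0,-0.13],"dr":[0,0,0],"grip":2.6},{"slide":[0.15,0,-0.13],"dr":[0,0,0],"grip":2.6},{"slide":[0.15,0,-0.13],"dr":[0,0,0],"grip":2.6},{"slide":[0.15,0,-0.13],"dr":[0,0,0],"grip":2.6}]'

```text
t: 10.45
ee_pos: [0.671, -0.0341, 0.0917]
eef_rot: [1.831, 1.806, -0.666]
wrist_force: [4.4, -2.8, -4.1]
width: 0.346
grasp_force: 21.3
```

Call:
apply_moves --rows '[{"slide":[0.03,0.05,0.04],"dr":[0,0,0],"grip":2.6},{"slide":[0.06,0.05,0.08],"dr":[0,0,0],"grip":2.6},{"slide":[0.06,0.05,0.08],"dr":[0,0,0],"grip":2.6},{"slide":[0.1,0.05,0.12],"dr":[0,0,0],"grip":2.6},{"slide":[0.1,0.05,0.12],"dr":[0,0,0],"grip":2.6},{"slide":[0.13,0.05,0.15],"dr":[0,0,0],"grip":2.6},{"slide":[0.13,0.05,0.15],"dr":[0,0,0],"grip":2.6},{"slide":[0.13,0.05,0.15],"dr":[0,0,0],"grip":2.6}]'

```text
t: 11.12
ee_pos: [0.6712, -0.034, 0.0901]
eef_rot: [1.832, 1.805, -0.667]
wrist_force: [-2.3, -1.6, 0.4]
width: 0.344
grasp_force: 21.8
```

Call:
apply_moves --rows '[{"slide":[0.03,0,0.04],"dr":[0,0,0],"grip":2.6},{"slide":[0.06,0,0.08],"dr":[0,0,0],"grip":2.6},{"slide":[0.06,0,0.08],"dr":[0,0,0],"grip":2.6},{"slide":[0.1,0,0.12],"dr":[0,0,0],"grip":2.6},{"slide":[0.1,0,0.12],"dr":[0,0,0],"grip":2.6},{"slide":[0.13,0,0.15],"dr":[0,0,0],"grip":2.6},{"slide":[0.13,0,0.15],"dr":[0,0,0],"grip":2.6},{"slide":[0.13,0,0.15],"dr":[0,0,0],"grip":2.6}]'

```text
t: 11.78
ee_pos: [0.6713, -0.0339, 0.0883]
eef_rot: [1.832, 1.805, -0.667]
wrist_force: [-3.3, 0.5, 2.4]
width: 0.344
grasp_force: 22.0
```

Call:
apply_moves --rows '[{"slide":[0.03,0,0.04],"dr":[0,0,0],"grip":2.6},{"slide":[0.06,0,0.08],"dr":[0,0,0],"grip":2.6},{"slide":[0.06,0,0.08],"dr":[0,0,0],"grip":2.6},{"slide":[0.1,0,0.12],"dr":[0,0,0],"grip":2.6},{"slide":[0.1,0,0.12],"dr":[0,0,0],"grip":2.6},{"slide":[0.13,0,0.15],"dr":[0,0,0],"grip":2.6},{"slide":[0.13,0,0.15],"dr":[0,0,0],"grip":2.6},{"slide":[0.13,0,0.15],"dr":[0,0,0],"grip":2.6}]'

```text
t: 12.45
ee_pos: [0.6714, -0.0339, 0.0876]
eef_rot: [1.831, 1.804, -0.667]
wrist_force: [-6.4, 2.3, 10.4]
width: 0.339
grasp_force: 22.6
```

Call:
apply_moves --rows '[{"slide":[-0.03,-0.04,-0.04],"dr":[0,0,0],"grip":2.6},{"slide":[-0.06,-0.08,-0.08],"dr":[0,0,0],"grip":2.6},{"slide":[-0.1,-0.08,-0.05],"dr":[0,0,0],"grip":2.6},{"slide":[-0.14,-0.08,-0.01],"dr":[0,0,0],"grip":2.6},{"slide":[-0.18,-0.08,0.02],"dr":[0,0,0],"grip":2.6},{"slide":[-0.22,-0.08,0.05],"dr":[0,0,0],"grip":2.6},{"slide":[-0.22,-0.08,0.05],"dr":[0,0,0],"grip":2.6},{"slide":[-0.22,-0.08,0.05],"dr":[0,0,0],"grip":2.6}]'

```text
t: 13.12
ee_pos: [0.6712, -0.0352, 0.088]
eef_rot: [1.831, 1.805, -0.663]
wrist_force: [-2.4, 5.4, 7.6]
width: 0.339
grasp_force: 22.6
```

Call:
apply_moves --rows '[{"slide":[-0.04,0,0.03],"dr":[0,0,0],"grip":2.6},{"slide":[-0.08,0,0.06],"dr":[0,0,0],"grip":2.6},{"slide":[-0.12,0,0.1],"dr":[0,0,0],"grip":2.6},{"slide":[-0.12,0,0.1],"dr":[0,0,0],"grip":2.6},{"slide":[-0.12,0,0.1],"dr":[0,0,0],"grip":2.6},{"slide":[-0.12,0,0.1],"dr":[0,0,0],"grip":2.6},{"slide":[-0.12,0,0.1],"dr":[0,0,0],"grip":2.6},{"slide":[-0.12,0,0.1],"dr":[0,0,0],"grip":2.6}]'

```text
t: 13.78
ee_pos: [0.6712, -0.0362, 0.088]
eef_rot: [1.831, 1.806, -0.663]
wrist_force: [-1.0, 8.1, 8.0]
width: 0.342
grasp_force: 22.6
```

The nose rested on the lip, slid off it, dropped about 5 mm and now bears and resists being pulled outward, so it is hooked. I'll relax and open the fingers.

Call:
apply_moves --rows '[{"slide":[0.08,0,-0.06],"dr":[0,0,0],"grip":2.6},{"slide":[0.08,0,-0.06],"dr":[0,0,0],"grip":2.6},{"slide":[0.08,0,-0.06],"dr":[0,0,0],"grip":3.2},{"slide":[0.08,0,-0.06],"dr":[0,0,0],"grip":3.8},{"slide":[0.08,0,-0.06],"dr":[0,0,0],"grip":4.6},{"slide":[0.08,0,-0.06],"dr":[0,0,0],"grip":5},{"slide":[0.08,0,-0.06],"dr":[0,0,0],"grip":5.2},{"slide":[0.08,0,-0.06],"dr":[0,0,0],"grip":5.2}]'

```text
t: 14.45
ee_pos: [0.6705, -0.0366, 0.087]
eef_rot: [1.832, 1.805, -0.667]
wrist_force: [0.4, -0.2, -0.1]
width: 0.607
grasp_force: 0.0
```

```bash
python3 - <<'E'
from h import *
delta(*goal([.671,-.075,.16],0));o=ctrl.observe();print(o['ee_pos'],o['moment'])
E
```

```text
t 14.45 slide cm [-7.6324  0.1041 -3.1297] dr [ 0.0582 39.9957  0.199 ] F [ 0.376  -0.2157 -0.0912] w 0.607243467318526 gf 0.0
[ 0.6705 -0.0366  0.087 ] [ 0.2748 -0.0554 -0.0317]
```

Call:
apply_moves --rows '[{"slide":[-0.7,0,-0.9],"dr":[0,0,0],"grip":5.2},{"slide":[-1.9,0,-2.3],"dr":[0,0,0],"grip":5.2},{"slide":[-3.2,0,-3.8],"dr":[0,7,0],"grip":5.2},{"slide":[-5,0,-3.6],"dr":[0,14,0],"grip":4},{"slide":[-7.6,0,-3.1],"dr":[0,21,0],"grip":2},{"slide":[-7.6,0,-3.1],"dr":[0,28,0],"grip":0},{"slide":[-7.6,0,-3.1],"dr":[0,35,0],"grip":0},{"slide":[-7.6,0,-3.1],"dr":[0,42,0],"grip":0}]'

```text
t: 15.12
ee_pos: [0.6708, -0.0753, 0.1638]
eef_rot: [-2.219, -2.19, -0.051]
wrist_force: [0.5, 0.4, -0.9]
width: 0.003
grasp_force: 0.0
```

```bash
python3 - <<'E'
from h import *
im=ctrl.snapshot("side")[...,::-1];cv2.imwrite("pics/side6.png",im);print(cv2.cvtColor(im,6)[176:200,284:302])
t=ctrl.snapshot("top")[...,::-1];cv2.imwrite("pics/top6.png",t)
o=ctrl.observe();print(o['ee_pos'],o['wrist_force'],o['qpos'])
delta(*goal([.671,-.085,.12],.52))
# lever face touch points (tip target) vs q : face point 32 mm along, 6 out
for q in(2.2,2,1.8,1.6,1.4,1.2,1.,.8,.6,.4,.2,0): print(q, -.0295-.032*np.sin(q)-.006*np.cos(q), .06-.032*np.cos(q)+.006*np.sin(q))
E
```

```text
[[133 135 136 137 138 138 140 139 138 137 135 134 131 130 132 130 130 130]
 [137 136 135 133 131 132 131 132 131 131 131 129 123 123 125 124 120 123]
 [133 133 131 125 122 120 123 126 126 129 131 134 132 131 133 130 128 130]
 [130 132 134 130 127 128 130 129 129 131 133 132 131 131 127 124 121 123]
 [131 133 134 130 129 129 130 128 127 125 120 118 115 111 108 101  99  96]
 [122 121 124 126 122 121 119 123 121 119 107  96  92  90  87  83  82  82]
 [ 99 104 113 118 118 116 116 117 116 112  99  85  83  80  82  81  82  82]
 [ 83  87  98 104 102  97  96  96  94  93  86  81  81  81  82  81  79  80]
 [ 81  84  89  86  84  81  80  78  76  76  76  78  77  74  76  73  73  72]
 [ 78  84  86  81  73  72  70  71  68  67  70  71  67  59  56  59  62  61]
 [ 73  75  80  72  62  58  57  58  56  55  62  66  61  54  55  68  80  79]
 [ 59  66  74  65  57  56  58  59  60  62  70  75  75  72  72  85 102 104]
 [ 65  69  74  71  69  72  73  73  75  77  84  89  88  82  81  84  93  93]
 [ 78  80  80  78  79  79  80  79  75  78  85  93  88  81  82  83  82  82]
 [ 82  79  79  81  87  84  78  77  79  81  83  93 
[... 764 characters left out ...]
.7025  1.0733  0.0357  1.3729 -0.2922]
t 15.2167 slide cm [-0.8174  0.0785  4.1788] dr [ 0.1743 27.7567  0.0492] F [-0.178  -0.1175 -1.3184] w -0.0013100548361650438 gf 0.0
2.2 -0.051840878218694805 0.08368301417508861
2 -0.056100636639138966 0.07877248333046265
1.8 -0.05929991161994372 0.07311355281544796
1.6 -0.06131115816352043 0.06693182633189027
1.4 -0.06205419421703217 0.06047374980712304
1.2 -0.061499397277811285 0.0539967863725498
1.0 -0.05966888534906153 0.047759152121066906
0.8 -0.05663563516486772 0.042009521846287846
0.6 -0.0525205728380992 0.03697711516326051
0.4 -0.04748775291789412 0.03286255824575958
0.2 -0.04173781805248941 0.029829885493850634
0 -0.0355 0.027999999999999997
```

Call:
apply_moves --rows '[{"slide":[0.4,0.1,1.5],"dr":[0,0,0],"grip":0},{"slide":[0.8,0.1,3],"dr":[0,0,0],"grip":0},{"slide":[1.3,0.1,4.5],"dr":[0,0,0],"grip":0},{"slide":[1.3,0.1,6],"dr":[0,0,0],"grip":0},{"slide":[1.3,0.1,7],"dr":[0,0,0],"grip":0},{"slide":[1.3,0.1,7.3],"dr":[0,0,0],"grip":0},{"slide":[1.3,0.1,7.6],"dr":[0,0,0],"grip":0},{"slide":[1.3,0.1,7.6],"dr":[0,0,0],"grip":0}]'

```text
t: 15.88
ee_pos: [0.6714, -0.0591, 0.0847]
eef_rot: [-2.22, -2.189, -0.038]
wrist_force: [0.2, 1.0, 0.2]
width: 0.001
grasp_force: 0.0
```

Call:
apply_moves --rows '[{"slide":[-0.25,0,0],"dr":[0,0,0],"grip":0},{"slide":[-0.5,0,0],"dr":[0,0,0],"grip":0},{"slide":[-0.5,0,0.2],"dr":[0,0,0],"grip":0},{"slide":[-0.5,0,0.4],"dr":[0,0,0],"grip":0},{"slide":[-0.5,0,0.6],"dr":[0,0,0],"grip":0},{"slide":[-0.5,0,0.8],"dr":[0,0,0],"grip":0},{"slide":[-0.5,0,1],"dr":[0,0,0],"grip":0},{"slide":[-0.5,0,1],"dr":[0,0,0],"grip":0}]'

```text
t: 16.55
ee_pos: [0.6709, -0.0638, 0.0735]
eef_rot: [-2.219, -2.188, -0.038]
wrist_force: [0.7, 0.1, 0.1]
width: -0.001
grasp_force: 0.0
```

Still no contact, so I'll keep descending slowly.

Call:
apply_moves --rows '[{"slide":[0,0,0.15],"dr":[0,0,0],"grip":0},{"slide":[0,0,0.3],"dr":[0,0,0],"grip":0},{"slide":[0,0,0.45],"dr":[0,0,0],"grip":0},{"slide":[0,0,0.6],"dr":[0,0,0],"grip":0},{"slide":[0,0,0.7],"dr":[0,0,0],"grip":0},{"slide":[0,0,0.8],"dr":[0,0,0],"grip":0},{"slide":[0,0,0.8],"dr":[0,0,0],"grip":0},{"slide":[0,0,0.8],"dr":[0,0,0],"grip":0}]'

```text
t: 17.22
ee_pos: [0.6711, -0.0636, 0.0661]
eef_rot: [-2.22, -2.188, -0.039]
wrist_force: [0.9, 0.5, -0.2]
width: 0.002
grasp_force: 0.0
```

Call:
apply_moves --rows '[{"slide":[0,0,0.15],"dr":[0,0,0],"grip":0},{"slide":[0,0,0.3],"dr":[0,0,0],"grip":0},{"slide":[0,0,0.45],"dr":[0,0,0],"grip":0},{"slide":[0,0,0.6],"dr":[0,0,0],"grip":0},{"slide":[0,0,0.7],"dr":[0,0,0],"grip":0},{"slide":[0,0,0.8],"dr":[0,0,0],"grip":0},{"slide":[0,0,0.8],"dr":[0,0,0],"grip":0},{"slide":[0,0,0.8],"dr":[0,0,0],"grip":0}]'

```text
t: 17.88
ee_pos: [0.6711, -0.0633, 0.0581]
eef_rot: [-2.22, -2.188, -0.039]
wrist_force: [0.0, -0.2, -0.2]
width: -0.002
grasp_force: 0.0
```

```bash
python3 - <<'E'
from h import *
o=ctrl.observe();print(o['ee_pos'],o['wrist_force'])
print(proj("side",[o['ee_pos'],o['ee_pos']+[.0145,0,0],o['ee_pos']-[.0145,0,0]]))
im=ctrl.snapshot("side")[...,::-1];cv2.imwrite("pics/side7.png",im);print(cv2.cvtColor(im,6)[176:206,282:304])
E
```

```text
[ 0.6711 -0.0633  0.0581] [ 0.0323 -0.173  -0.1598]
[[294.4059 198.6578]
 [298.8534 198.0511]
 [289.9359 199.2675]]
[[ 50  68 100 125 121  88  51  35  33  36  35  34  33  32  38  32  37  32
   36  35  37  36]
 [ 52  72 104 130 127 103  64  41  33  36  36  34  33  35  37  35  38  35
   35  35  35  35]
 [ 45  67 101 127 131 114  88  54  37  34  35  36  38  34  35  34  36  33
   36  35  34  36]
 [ 35  53  90 119 133 130 113  75  41  33  36  35  36  36  35  37  32  35
   34  35  35  34]
 [ 34  41  65  97 121 131 119  85  47  35  35  36  33  36  36  35  36  35
   34  38  33  34]
 [ 35  35  45  66  92 112 111  82  48  35  34  35  35  35  34  33  35  37
   35  34  35  35]
 [ 36  34  34  42  61  87  93  73  46  35  32  34  36  34  35  35  35  33
   36  36  35  37]
 [ 48  40  33  35  44  55  62  54  40  36  35  37  36  37  37  36  34  33
   34  34  34  36]
 [ 64  46  38  35  37  35  37  35  34  34  33  36  34  35  35  37  34  33
   36  34  37  34]
 [ 74  60  45  37  37  36  36  32  36  37  37  34  36  37  34  33  35  36
   34  34  34  37]
 [ 71  62  49  40  37  35  35  35  39  37  33  36  34 
[... 1106 characters left out ...]
6  63  63  58  63  71  73  76
   80  80  81  80]
 [ 82  80  82  81  81  79  79  78  75  68  67  67  64  59  64  72  77  80
   80  79  80  81]
 [ 83  82  82  83  80  81  79  79  76  75  70  71  68  65  68  75  78  80
   80  81  80  80]
 [ 81  82  81  80  82  80  82  77  75  73  72  73  74  77  78  79  79  80
   80  80  81  79]
 [ 81  81  81  81  81  82  80  80  78  77  75  77  78  79  81  79  78  77
   78  76  77  76]
 [ 81  81  79  80  83  80  78  80  78  77  77  74  76  74  73  73  70  69
   66  67  67  69]
 [ 79  78  79  78  78  76  75  74  71  69  69  68  66  67  65  65  66  65
   64  66  69  75]
 [ 73  71  72  70  69  68  68  68  64  64  64  64  64  65  66  67  65  67
   70  77  86  95]]
```

The finger is at z = 0.058 without contact, so the lever is already below 1.45. That fits a hooked claw with the slack nearly taken up. I'll go on down.

Call:
apply_moves --rows '[{"slide":[0,0,0.1],"dr":[0,0,0],"grip":0},{"slide":[0,0,0.2],"dr":[0,0,0],"grip":0},{"slide":[0,0,0.3],"dr":[0,0,0],"grip":0},{"slide":[0,0,0.4],"dr":[0,0,0],"grip":0},{"slide":[0,0,0.5],"dr":[0,0,0],"grip":0},{"slide":[0,0,0.6],"dr":[0,0,0],"grip":0},{"slide":[0,0,0.6],"dr":[0,0,0],"grip":0},{"slide":[0,0,0.6],"dr":[0,0,0],"grip":0}]'

```text
t: 18.6
ee_pos: [0.6712, -0.063, 0.0521]
eef_rot: [-2.22, -2.188, -0.039]
wrist_force: [-0.0, -0.0, 1.9]
width: 0.002
grasp_force: 0.4
```

Call:
apply_moves --rows '[{"slide":[0,0,-0.3],"dr":[0,0,0],"grip":0},{"slide":[0.1,0,-0.4],"dr":[0,7,0],"grip":0},{"slide":[0.2,0,-0.4],"dr":[0,14,0],"grip":0},{"slide":[0.2,0,-0.4],"dr":[0,21,0],"grip":0},{"slide":[0.2,0,-0.4],"dr":[0,28,0],"grip":0},{"slide":[0.2,0,-0.4],"dr":[0,34,0],"grip":0},{"slide":[0.2,0,-0.4],"dr":[0,34,0],"grip":0},{"slide":[0.2,0,-0.4],"dr":[0,34,0],"grip":0}]'

```text
t: 19.27
ee_pos: [0.671, -0.0625, 0.0555]
eef_rot: [-1.88, -1.85, -0.607]
wrist_force: [-0.8, -0.4, 0.5]
width: 0.002
grasp_force: 0.7
```

```bash
python3 - <<'E'
from h import *
o=ctrl.observe();print(o['ee_pos'],o['wrist_force'],o['qpos'])
Rt=R.from_rotvec(o['eef_rot']);print(Rt.as_matrix())
for q in(1.,.8,.6,.4,.3,.2,.1,0.):
    r=.032;P=np.array([.671,-.0295-r*np.sin(q)-.006*np.cos(q),.06-r*np.cos(q)+.006*np.sin(q)])
    c=np.array([0.011 if q<.95 else 0,0,0])
    print(q,P,"tip slide",Rt.inv().apply(P-o['ee_pos'])*100-c*100)
E
```

```text
[ 0.671  -0.0625  0.0555] [-0.8407 -0.4414  0.5205] [-0.4733  0.9194  1.0921  0.5562  1.459  -0.6146]
[[ 0.0135  0.9999  0.0086]
 [ 0.8108 -0.016   0.5851]
 [ 0.5852 -0.0009 -0.8109]]
1.0 [ 0.671  -0.0597  0.0478] tip slide [-0.2262 -0.0079  0.7963]
0.8 [ 0.671  -0.0566  0.042 ] tip slide [-1.4168 -0.0122  1.44  ]
0.6 [ 0.671  -0.0525  0.037 ] tip slide [-1.3776 -0.0183  2.0888]
0.4 [ 0.671  -0.0475  0.0329] tip slide [-1.2103 -0.0259  2.717 ]
0.3 [ 0.671  -0.0447  0.0312] tip slide [-1.0806 -0.0302  3.0154]
0.2 [ 0.671  -0.0417  0.0298] tip slide [-0.9216 -0.0348  3.2993]
0.1 [ 0.671  -0.0387  0.0288] tip slide [-0.7351 -0.0396  3.566 ]
0.0 [ 0.671  -0.0355  0.028 ] tip slide [-0.5229 -0.0446  3.8127]
```

Call:
apply_moves --rows '[{"slide":[-0.2,0,0.4],"dr":[0,0,0],"grip":0},{"slide":[-0.3,0,0.6],"dr":[0,0,0],"grip":0},{"slide":[-0.4,0,0.8],"dr":[0,0,0],"grip":0},{"slide":[-0.5,0,0.9],"dr":[0,0,0],"grip":0},{"slide":[-0.6,0,1],"dr":[0,0,0],"grip":0},{"slide":[-0.7,0,1.1],"dr":[0,0,0],"grip":0},{"slide":[-0.8,0,1.2],"dr":[0,0,0],"grip":0},{"slide":[-0.8,0,1.2],"dr":[0,0,0],"grip":0}]'

```text
t: 19.93
ee_pos: [0.6713, -0.0602, 0.0419]
eef_rot: [-1.876, -1.85, -0.61]
wrist_force: [0.7, -0.2, 4.0]
width: -0.004
grasp_force: 1.4
```

Call:
apply_moves --rows '[{"slide":[-0.1,0,0.15],"dr":[0,0,0],"grip":0},{"slide":[-0.2,0,0.3],"dr":[0,0,0],"grip":0},{"slide":[-0.3,0,0.4],"dr":[0,0,0],"grip":0},{"slide":[-0.4,0,0.5],"dr":[0,0,0],"grip":0},{"slide":[-0.5,0,0.5],"dr":[0,0,0],"grip":0},{"slide":[-0.5,0,0.5],"dr":[0,0,0],"grip":0},{"slide":[-0.5,0,0.5],"dr":[0,0,0],"grip":0},{"slide":[-0.5,0,0.5],"dr":[0,0,0],"grip":0}]'

```text
t: 20.6
ee_pos: [0.6711, -0.0619, 0.0345]
eef_rot: [-1.877, -1.849, -0.609]
wrist_force: [-0.7, -1.2, 3.3]
width: -0.002
grasp_force: 1.1
```

Call:
apply_moves --rows '[{"slide":[0,0,0.1],"dr":[0,0,0],"grip":0},{"slide":[0,0,0.2],"dr":[0,0,0],"grip":0},{"slide":[0,0,0.3],"dr":[0,0,0],"grip":0},{"slide":[0,0,0.4],"dr":[0,0,0],"grip":0},{"slide":[0,0,0.5],"dr":[0,0,0],"grip":0},{"slide":[0,0,0.5],"dr":[0,0,0],"grip":0},{"slide":[0,0,0.5],"dr":[0,0,0],"grip":0},{"slide":[0,0,0.5],"dr":[0,0,0],"grip":0}]'

```text
t: 21.27
ee_pos: [0.6712, -0.0586, 0.0306]
eef_rot: [-1.876, -1.849, -0.609]
wrist_force: [-0.6, -0.6, 2.1]
width: 0.003
grasp_force: 0.8
```

```bash
python3 - <<'E'
from h import *
o=ctrl.observe();print(o['ee_pos'],o['wrist_force'])
im=ctrl.snapshot("side")[...,::-1];cv2.imwrite("pics/side8.png",im)
Rt=R.from_rotvec(o['eef_rot']);P=o['ee_pos']
print("corner in",P+Rt.apply([.011,0,0]),"out",P-Rt.apply([.011,0,0]))
g0=cv2.cvtColor(cv2.imread("pics/side6.png"),6);g=cv2.cvtColor(im,6)
for n in("side0","side6","side8"):
    g=cv2.cvtColor(cv2.imread(f"pics/{n}.png"),6); print(n);print(g[176:194,270:286:3].T)
E
```

```text
[ 0.6712 -0.0586  0.0306] [-0.5685 -0.5638  2.1413]
corner in [ 0.6713 -0.0498  0.0371] out [ 0.671  -0.0675  0.0241]
side0
[[146 147 146 150 153 151 142 115  91  81  79  73  60  64  81  93  83  78]
 [157 156 154 145 140 145 135 109  86  80  81  74  59  69  87  87  81  77]
 [154 155 149 146 146 146 131 101  83  81  81  69  60  88 112  95  79  79]
 [154 155 143 130 138 134 113  90  82  81  75  61  62  83  92  85  79  80]
 [150 153 145 137 142 135 106  85  80  80  72  60  64  84  82  76  79  79]
 [148 148 143 146 146 127 100  86  83  78  67  58  69  88  82  76  77  76]]
side6
[[134 135 143 156 162 159 151 127  96  83  83  75  65  75  98 101  88  81]
 [145 148 157 149 143 150 145 119  93  84  85  78  61  70  93  88  83  83]
 [141 145 151 156 157 155 138 107  87  85  84  73  62  91 117 101  85  81]
 [140 141 134 123 128 127 111  90  82  81  76  63  56  74  88  85  83  81]
 [136 139 134 122 129 124 104  86  83  84  72  57  59  74  80  80  78  81]
 [135 136 133 132 133 121 104  87  84  84  75  66  69  80  79  77  78  75]]
side8
[[155 149 149 158 162 162 155 138 108  85  82  78  72  77  99  99  86  81]
 [163 167 163 156 149 156 155 134 101  86  83  80  70  74  91  88  84  82]
 [118 150 163 152 136 146 146 120  93  83  84  74  67  92 116 101  83  83]
 [ 73  92 123 143 147 151 139 108  88  83  82  74  68  86  94  83  69  63]
 [ 69  66  72  96 133 148 132 102  85  82  79  72  76  93  88  73  54  51]
 [ 70  68  68  67  73  88 104 111 103  87  76  71  77  88  85  78  68  62]]
```

The lid's edge in the side view has dropped about 0.4 px (1.3 mm) compared with the unloaded picture, so the claw is drawing the lid down. I'll push on over centre.

Call:
apply_moves --rows '[{"slide":[0.05,0,0.15],"dr":[0,0,0],"grip":0},{"slide":[0.1,0,0.3],"dr":[0,0,0],"grip":0},{"slide":[0.15,0,0.45],"dr":[0,0,0],"grip":0},{"slide":[0.2,0,0.6],"dr":[0,0,0],"grip":0},{"slide":[0.25,0,0.7],"dr":[0,0,0],"grip":0},{"slide":[0.25,0,0.7],"dr":[0,0,0],"grip":0},{"slide":[0.25,0,0.7],"dr":[0,0,0],"grip":0},{"slide":[0.25,0,0.7],"dr":[0,0,0],"grip":0}]'

```text
t: 21.98
ee_pos: [0.6712, -0.0523, 0.0264]
eef_rot: [-1.876, -1.849, -0.609]
wrist_force: [1.0, -0.3, -0.1]
width: -0.004
grasp_force: 0.0
```

Call:
apply_moves --rows '[{"slide":[0.1,0,0.14],"dr":[0,0,0],"grip":0},{"slide":[0.2,0,0.28],"dr":[0,0,0],"grip":0},{"slide":[0.3,0,0.42],"dr":[0,0,0],"grip":0},{"slide":[0.4,0,0.56],"dr":[0,0,0],"grip":0},{"slide":[0.5,0,0.7],"dr":[0,0,0],"grip":0},{"slide":[0.6,0,0.8],"dr":[0,0,0],"grip":0},{"slide":[0.7,0,0.9],"dr":[0,0,0],"grip":0},{"slide":[0.7,0,0.9],"dr":[0,0,0],"grip":0}]'

```text
t: 22.65
ee_pos: [0.6714, -0.0412, 0.0233]
eef_rot: [-1.876, -1.85, -0.61]
wrist_force: [0.0, -0.4, 0.3]
width: -0.003
grasp_force: 0.0
```

```bash
python3 - <<'E'
from h import *
o=ctrl.observe();print(o['ee_pos'],o['wrist_force'])
Rt=R.from_rotvec(o['eef_rot']);P=o['ee_pos']
print("corner in",P+Rt.apply([.011,0,0]))
ctrl.snapshot("side")
im=ctrl.snapshot("side")[...,::-1];cv2.imwrite("pics/side9.png",im)
for n in("side0","side6","side8","side9"):
    g=cv2.cvtColor(cv2.imread(f"pics/{n}.png"),6); print(n);print(g[179:192,270:280:3].T)
E
```

```text
[ 0.6714 -0.0412  0.0233] [ 0.0221 -0.4026  0.3021]
corner in [ 0.6715 -0.0323  0.0298]
side0
[[150 153 151 142 115  91  81  79  73  60  64  81  93]
 [145 140 145 135 109  86  80  81  74  59  69  87  87]
 [146 146 146 131 101  83  81  81  69  60  88 112  95]
 [130 138 134 113  90  82  81  75  61  62  83  92  85]]
side6
[[156 162 159 151 127  96  83  83  75  65  75  98 101]
 [149 143 150 145 119  93  84  85  78  61  70  93  88]
 [156 157 155 138 107  87  85  84  73  62  91 117 101]
 [123 128 127 111  90  82  81  76  63  56  74  88  85]]
side8
[[158 162 162 155 138 108  85  82  78  72  77  99  99]
 [156 149 156 155 134 101  86  83  80  70  74  91  88]
 [152 136 146 146 120  93  83  84  74  67  92 116 101]
 [143 147 151 139 108  88  83  82  74  68  86  94  83]]
side9
[[157 161 161 157 139 106  83  83  77  74  78  98 100]
 [156 148 156 154 134 103  84  83  81  72  73  90  88]
 [151 135 147 146 120  93  84  82  74  66  92 116  98]
 [135 143 150 140 108  87  81  83  74  69  83  88  68]]
```

Call:
apply_moves --rows '[{"slide":[0.08,0,0.06],"dr":[0,0,0],"grip":0},{"slide":[0.16,0,0.12],"dr":[0,0,0],"grip":0},{"slide":[0.24,0,0.18],"dr":[0,0,0],"grip":0},{"slide":[0.32,0,0.24],"dr":[0,0,0],"grip":0},{"slide":[0.4,0,0.3],"dr":[0,0,0],"grip":0},{"slide":[0.48,0,0.36],"dr":[0,0,0],"grip":0},{"slide":[0.48,0,0.36],"dr":[0,0,0],"grip":0},{"slide":[0.48,0,0.36],"dr":[0,0,0],"grip":0}]'

```text
t: 23.42
ee_pos: [0.6717, -0.0383, 0.0234]
eef_rot: [-1.88, -1.851, -0.608]
wrist_force: [-2.8, -12.6, 1.6]
width: -0.002
grasp_force: 6.1
```

The press met a stiff stop at 12.6 N, so the lever is home. I'll back away now.

Call:
apply_moves --rows '[{"slide":[-0.8,0,-0.6],"dr":[0,0,0],"grip":0},{"slide":[-2.4,0,-1.8],"dr":[0,0,0],"grip":0},{"slide":[-3.2,0,-3.5],"dr":[0,0,0],"grip":0},{"slide":[-3.2,0,-6],"dr":[0,0,0],"grip":0},{"slide":[-3.2,0,-9],"dr":[0,0,0],"grip":0},{"slide":[-3.2,0,-12],"dr":[0,0,0],"grip":0},{"slide":[-3.2,0,-12],"dr":[0,0,0],"grip":0},{"slide":[-3.2,0,-12],"dr":[0,0,0],"grip":0}]'

```text
t: 24.08
ee_pos: [0.6705, -0.1333, 0.1026]
eef_rot: [-1.878, -1.85, -0.611]
wrist_force: [0.2, 0.5, -0.7]
width: -0.003
grasp_force: 0.0
```

```bash
python3 - <<'E'
from h import *
o=ctrl.observe();print(o['t'],o['ee_pos'],o['wrist_force'])
im=ctrl.snapshot("side")[...,::-1];cv2.imwrite("pics/side10.png",im)
g=cv2.cvtColor(im,6);print(g[179:192,270:280:3].T);print(g[178:208,284:302])
E
```

```text
24.0833 [ 0.6705 -0.1333  0.1026] [ 0.1957  0.5401 -0.7042]
[[160 164 164 159 141 107  87  83  82  74  80 100 101]
 [159 150 156 157 136 104  86  85  84  73  76  93  91]
 [152 136 148 149 122  94  86  86  78  69  95 119 102]
 [154 148 152 140 112  89  86  84  77  71  88  94  89]]
[[152 153 154 152 154 156 154 145 140 137 142 146 151 147 134 105  69  43]
 [140 137 140 143 149 156 157 153 151 148 149 153 151 138 107  72  44  36]
 [148 148 148 151 152 154 155 150 148 148 148 145 138 115  79  49  40  36]
 [152 149 148 145 143 136 128 121 118 122 120 115 104  83  55  43  42  39]
 [127 128 135 132 119  98  82  72  76  86  89  83  71  58  50  45  45  41]
 [100 113 133 137 111  73  46  43  47  57  59  57  55  50  45  43  42  39]
 [ 85 102 130 135 111  70  47  44  47  48  50  50  50  48  46  41  39  38]
 [ 83  86 101 103  90  66  50  48  50  51  49  49  46  47  43  41  37  41]
 [ 76  75  77  74  67  57  50  47  49  46  47  48  49  47  45  44  44  39]
 [ 66  67  68  66  62  56  50  47  45  44  45  47  48  47  43  46  50  42]
 [ 71  72  77  75  71  64  54  42  40  40  39  44  46  47  44  47  49
[... 731 characters left out ...]
 85  84  86  77  58  47]
 [ 84  82  81  80  80  82  82  82  82  81  85  84  84  83  82  79  68  62]
 [ 84  84  81  82  81  82  81  82  81  83  84  84  83  83  85  83  80  75]
 [ 85  83  83  81  82  82  81  83  83  83  84  83  82  83  83  84  84  81]
 [ 82  82  82  87  86  87  89  92  96  91  84  81  81  80  80  80  80  78]
 [ 83  82  87  96 103 107 108 111 113 100  86  79  77  77  73  72  70  71]
 [ 80  78  83  99 119 129 125 121 115  99  79  73  72  71  73  71  72  72]
 [ 73  71  72  90 113 123 118 110 101  92  81  79  79  79  80  81  84  92]
 [ 66  64  65  74  84  89  88  83  81  83  86  95  99  99 100  99 107 117]
 [ 71  68  73  77  72  67  65  66  73  79  90 107 120 123 122 122 124 128]]
```

The lever's lip shows at (290,204), close against the wall. The crown is on the keeper at (286,184) and the lid edge is still drawn down. The robot is clear, so I'm handing in.

```bash
python3 -c "
from cell import ctrl
print(ctrl.close_job())"
```

```text
the job is handed in; nothing more can be done
None
```

I hooked the claw on the keeper, swung the lever past dead centre to its stop and handed the job in at about 24 s with the robot clear. A picture before hand-in showed the lever lying home and the lid drawn down about 1.4 mm. I couldn't read the claw-to-lid force directly, so meeting the 8 N and 10 N limits is inferred.

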